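Jam a wedge under an overhanging bar

TASK

The steel bar held in the vise sticks out over the bench with nothing under its free end. Take the taller of the two steel wedges and push it, thin end first and flat on the bench, in line under the middle of the bar's free end until it jams tight and carries the bar by itself; stop at a firm push (about 15 N more than it takes to slide it freely) so that the bar is not prised up, then let go. Leave the thin wedge and everything else on the bench where it is, and do not lean on the bar or vise with the gripper.

Things in the scene. Friction and masses are not known exactly. Their poses are not given: they have to be found in the camera images.
- vise: Grey machine vise fixed to the bench, holding a level flat steel bar 40 mm wide, 12 mm thick, that sticks out. Origin: on the bench top straight below the middle of the bar's free end; x points level from the free end along the bar to the vise, y across, z up. From x = 0 to 110 mm there is only the bar (|y| < 20 mm) with open space below; then the vise's base and jaws, 52 mm high.
- bar_middle (a point): Point on the bench straight below the bar, 65 mm in from its free end, axes as the vise. The bar's height differs every time and is not given: underside 12 to 20 mm above the bench, so the wedge goes in freely by 33 to 78 mm, then touches. From there the bar gives like a stiff spring (40 N per mm of lift); 2 to 8 mm farther in, at a push 12 to 18 N above the free sliding drag, the wedge is jammed and friction keeps it.
- wedge: The wanted, taller wedge: plain steel, 130 mm long, 30 mm wide, 0.3 to 0.5 kg, flat on the bench left or right of the bar. Origin: centre of its underside; x points to the thin end (x = +65 mm, 6 mm high), y across, z up. The top rises straight to 24 mm at x = -35 mm, then is level to the butt at x = -65 mm. Sides upright and parallel: grip across the 30 mm width.
- wedge_tip (a point): Middle of the lower edge of the thin end of the taller wedge (65 mm ahead of its origin along its x axis).
- thin_wedge: The other wedge, too thin for this job: plain steel, 110 mm long, 30 mm wide, 4 mm high at the thin end (x = +55 mm), 11 mm at the butt. Origin: centre of its underside, x axis to its thin end. Starts on the side where the taller wedge is not. Not to be moved.
- bush: Grey flanged guide bush standing on the bench on the left of the bar, 23 mm wide, 32 mm high; origin: centre of its underside. Bystander.
- collet: Dark tall collet standing on the bench on the right of the bar, 25 mm wide, 52 mm high; origin: centre of its underside. Bystander.
- small_collet: Small collet standing on the bench at the right, 21 mm wide, 30 mm high; origin: centre of its underside. Bystander.
- marker: Black marker lying at the left front, 92 mm long, 11 mm thick; origin: centre of its underside. Bystander.
There are look-alikes about, which are no part of the job. What is shaped like the wedge but blue or turquoise is not meant.

How it is judged:
By the outcome, as a careful person would: the job done as asked, in the order asked, and still so for the second after the job is handed in, with the robot touching nothing.
It also fails if it takes over 66 s, if anything falls off the work surface, if the arm or the gripper's body presses on something with over 40 N, if the wrist force passes 120 N, or if a joint passes its speed limit or range.

ROBOT

A 6-joint arm with a two-finger parallel gripper is mounted at the origin on a cart in front of the work surface, level with it; the furniture and walls round the work are solid. World frame = base frame: x ahead of the robot, y to its left, z up, the work surface at z = 0. Lengths are in m, angles in rad, forces in N, time in s.
With the tool pointing down it reaches from about 0.25 to 0.725 m from the base axis. Payload 4 kg.
Tool frame: the origin (TCP) lies between the finger pads; the fingertips stand 8 mm ahead of it and the grasp point (between the pads) lies 11 mm behind it (bot.tip_reach is the distance from the TCP to the fingertips, in m); z points along the fingers, y is the line along which they close (so a half turn about z gives the same grasp; the last joint's range is limited). The gripper opens to 85 mm and grips with 20 to 120 N. Pads are 22 mm wide; open, the fingers measure 114 mm over their backs; the gripper's body (76 mm by 85 mm) begins 54 mm behind the grasp point. The pads swing forward as they close: fully open they stand 13 mm farther back than shut.
Start: joints at [1.144, 0.241, 0.005, 1.335, 0, 1.571], TCP at [0.207, 0.455, 0.213] pointing down, gripper open.
Joint ranges: [-2.72, 2.72], [-1.05, 1.87], [-1.09, 1.28], [-1.99, 2.15], [-1.42, 1.44], [-3.14, 3.14]. Speed limits (rad/s): [2.79, 2.79, 3.14, 3.14, 3.14, 3.14].

INTERFACE

Orientations are given as a unit quaternion [x, y, z, w].
In Python, from workcell import bot gives the robot as it stands.
- The arm moves only by the tool move_arm, never from a script. Its argument "deltas" is a list of rows, each a list of 7 numbers: the opening, from 0 (shut) to 1 (fully open), then the shift along the tool's x, y, z in mm, then the turn, a rotation vector about the tool's x, y, z in degrees. In form: [[gripper, tx, ty, tz, ax, ay, az], ...]. A call has 1 to 10 rows; each row shifts and turns the commanded pose from where the row before left it, along the tool's axes as they then stand; what a row does not reach is not made up. A row lasts 1/12 s, in which the tool goes at most 41.7 mm and 7.16 degrees, less where a joint would pass 70% of its speed; a pose out of reach is approached as far as the arm can. A call is refused whole if a number of a shift passes 41.7 or a number of a turn 7.16, either way. A call with a gripper value outside its range is refused whole. The fingers move at their own pace and stop on an object; the grip force is fixed at half the most. Time passes only in rows, so rows that do not move let the fingers close. It gives the time, the measured TCP pose, the force, the opening and the grip force at its end, in the units of the state.
- bot.get_obs(): the state, without advancing time (a new reading comes with each control period).
- bot.camera(name): name is "side" or "top" or "wrist"; returns the picture (384x512x3 uint8, blue, green, red); there is no depth.
- bot.calibration(name): a dict with "K" (3x3 intrinsics, pixels), "dist_coeffs" ([k1, k2, p1, p2, k3] as OpenCV has them; the pictures are not rectified), "position" and "orientation" of the camera in the world. Camera axes: x right, y down, z forward; pixel columns grow to the right and rows downward; lengths in m; the calibration is good to about 2 mm. A picture is of the moment at which its call begins: read the wrist's pose just before it. calibration takes no time and is no camera call; for the wrist camera it gives the pose at the moment of the call.
- bot.job_done(): hands the job in; it is judged then, once.
Trained networks look in the newest picture that a camera, given by its name, has taken for a name from the list of things; names that differ only in an ending like _2 or _b are one class to them, and where a whole thing is asked for, a point or a joint stands for the part that bears it (a point fixed in the world has none). Each returns a list of dicts, best first, with "conf" (0 to 1); they miss things now and then, are a little off and sometimes report something else, mostly with a low value. They report only what shows in the picture. A call takes as long as a camera call. They do not tell look-alikes from the thing itself.
- bot.outline_of(query, camera): "pixels" (384x512 bool, what is visible of it) and "rect" ([left, top, width, height] in pixels, round what is visible of it).
The state is a dict: "clock": time; "joint_pos": joint angles; "joint_vel": joint speeds; "tau": joint torques, N m; "eef_pos": TCP position; "tool_rot": TCP orientation; "ft_force": force on the tool from outside, world axes, zero at the start; "ft_torque": the same for the moment, N m; "grip_width": finger opening in m; "grasp_force": force on a finger pad.
Only numpy, scipy, OpenCV 4.12 (cv2) and the standard library are available. Lean on these libraries where they do the work, as an engineer would, in place of code of your own. Each camera call takes 0.05 s, during which the arm holds its last target. There are 200 camera calls.

## Working session

There is one attempt and no reset: what is moved stays moved. The work goes in short steps, Python scripts to look and compute and a tool call to move; the robot and the scene stay as the last step left them, time stands still between calls to the robot, and variables do not carry over. Pictures are saved under pics/ and viewed, at most 10 in all, crops included, and the job is handed in when it is done.

Besides the shell and the picture viewer there is one more tool, called after "Call:" as a command line: name --pt "numbers of a row" for each row, then --argument value for the rest. move_arm: Moves the arm, as the interface text tells. Its arguments: {"type":"object","properties":{"deltas":{"type":"array","items":{"type":"array","items":{"type":"number"}}}},"required":["deltas"]}

```bash
mkdir -p pics; ls
cat > h.py <<'E'
import numpy as np,cv2
from scipy.spatial.transform import Rotation as R
from workcell import bot
def ray(cam,px,cal=None):
    c=cal or bot.calibration(cam)
    u=cv2.undistortPoints(np.array(px,float).reshape(-1,1,2),np.array(c["K"]),np.array(c["dist_coeffs"])).reshape(-1,2)
    o=np.array(c["orientation"]); M=R.from_quat(o).as_matrix() if o.size==4 else o.reshape(3,3)
    return np.array(c["position"]),np.c_[u,np.ones(len(u))]@M.T
def onplane(cam,px,z=0,cal=None):
    p,d=ray(cam,px,cal); return p+d*((z-p[2])/d[:,2])[:,None]
def proj(cam,P,cal=None):
    c=cal or bot.calibration(cam); o=np.array(c["orientation"]); M=R.from_quat(o).as_matrix() if o.size==4 else o.reshape(3,3)
    return cv2.projectPoints(np.array(P,float).reshape(-1,1,3),cv2.Rodrigues(M.T)[0],-M.T@np.array(c["position"]),np.array(c["K"]),np.array(c["dist_coeffs"]))[0].reshape(-1,2)
E
python3 - <<'E'
from h import *
for n in("top","side"):
    im=bot.camera(n); cv2.imwrite(f"pics/{n}0.png",im)
    print(n,bot.calibration(n)["position"])
    for q in("vise","wedge","thin_wedge","bush","collet","small_collet","marker"):
        for r in bot.outline_of(q,n)[:4]:
            m=r["pixels"].astype(np.uint8); ys,xs=np.nonzero(m)
            print(q,round(r["conf"],2),r["rect"],np.round(cv2.minAreaRect(np.c_[xs,ys].astype(np.float32))[0]),np.round(onplane(n,[[xs.mean(),ys.mean()]])[0],3))
E
```

```text
pics
top [ 0.40523945 -0.01739473  1.70169179]
vise 0.85 [237.0, 124.9, 53.4, 60.4] [273. 150.] [ 0.722 -0.046  0.   ]
wedge 0.89 [187.9, 147.7, 30.7, 23.2] [202. 160.] [0.684 0.197 0.   ]
wedge 0.86 [183.4, 184.3, 12.2, 39.4] [187. 204.] [0.518 0.254 0.   ]
wedge 0.79 [224.1, 193.8, 19.9, 32.0] [231. 208.] [0.5   0.091 0.   ]
wedge 0.6 [174.6, 237.6, 24.8, 27.7] [186. 250.] [0.355 0.258 0.   ]
thin_wedge 0.55 [333.8, 189.3, 18.2, 28.0] [342. 204.] [ 0.514 -0.314  0.   ]
collet 0.57 [299.7, 143.4, 6.4, 3.3] [300. 145.] [ 0.733 -0.167  0.   ]
small_collet 0.26 [333.0, 191.6, 18.6, 25.6] [342. 204.] [ 0.515 -0.314  0.   ]
marker 0.4 [144.2, 220.9, 10.9, 17.8] [152. 229.] [0.424 0.385 0.   ]
side [0.15869497 0.96359207 0.7373456 ]
vise 0.74 [180.5, 158.3, 75.7, 36.0] [218. 177.] [ 0.736 -0.071 -0.   ]
wedge 0.77 [267.6, 269.7, 59.8, 16.1] [297. 278.] [ 0.362  0.25  -0.   ]
wedge 0.75 [205.5, 244.3, 54.7, 31.8] [231. 257.] [0.515 0.243 0.   ]
wedge 0.6 [152.3, 216.2, 51.4, 29.6] [179. 228.] [ 0.695  0.195 -0.   ]
wedge 0.57 [235.1, 209.4, 49.5, 25.4] [262. 219.] [0.503 0.08  0.   ]
thin_wedge 0.56 [292.4, 143.9, 25.1, 11.7] [303. 149.] [ 0.515 -0.324  0.   ]
bush 0.56 [216.9, 191.0, 2.6, 13.2] [218. 196.] [ 0.66   0.018 -0.   ]
collet 0.58 [221.2, 144.9, 7.0, 19.4] [224. 153.] [ 0.749 -0.208  0.   ]
small_collet 0.38 [264.4, 122.4, 5.7, 14.0] [266. 132.] [ 0.676 -0.406  0.   ]
marker 0.65 [228.5, 293.5, 30.0, 32.0] [243. 309.] [0.433 0.375 0.   ]
```

Run:
```python
import cv2,numpy as np
t=cv2.imread("pics/top0.png")[105:285,120:370]; s=cv2.imread("pics/side0.png")[110:330,130:350]
cv2.imwrite("pics/t1.png",cv2.resize(t,None,fx=3.2,fy=3.2,interpolation=cv2.INTER_CUBIC))
cv2.imwrite("pics/s1.png",cv2.resize(s,None,fx=2.7,fy=2.7,interpolation=cv2.INTER_CUBIC))
```

```text
(no output)
```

View pics/t1.png

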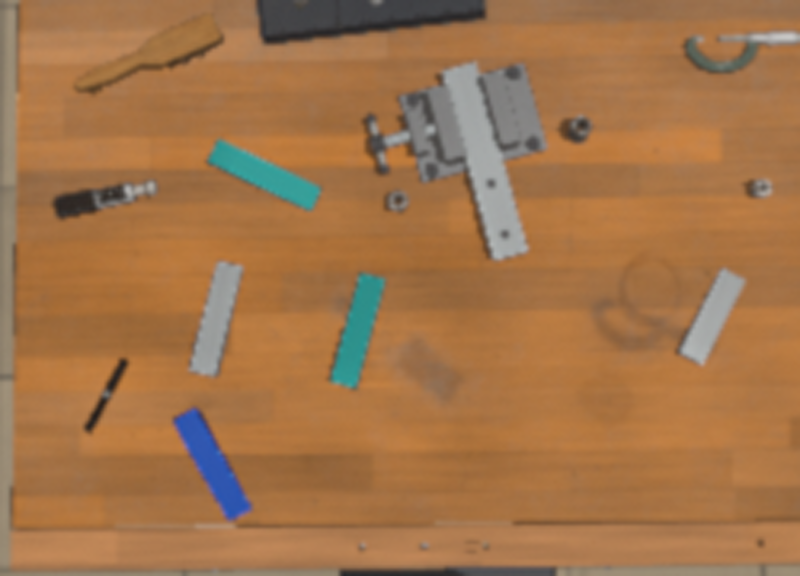

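View pics/s1.png

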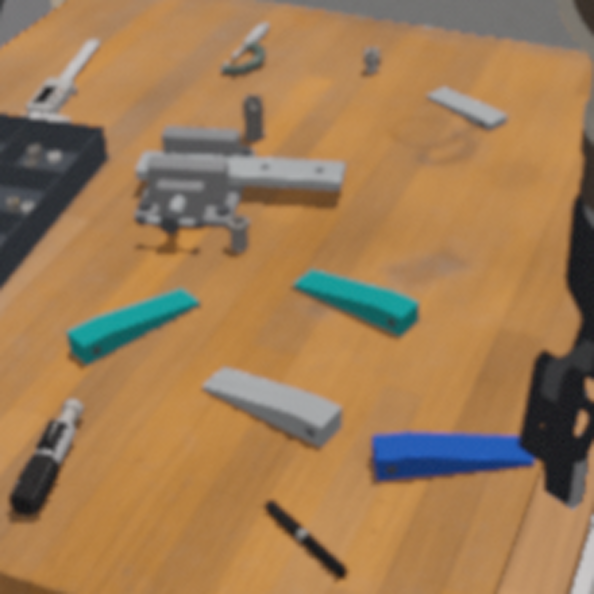

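The candidates in the top view (full-image pixels) are:
- grey (187,204)
- teal (202,160) and teal (231,208)
- blue (186,250)
- grey (342,204)

The left grey one (187,204; side view 231,257) is the tall plain-steel wedge, with its thin end away from the robot. The right grey one is flat, so it is the thin wedge. The enlarged crops confirm both. The bar's free end is at top (279,184).

```bash
cat >> h.py <<'E'
def st():
    o=bot.get_obs(); p=np.array(o["eef_pos"]); q=np.array(o["tool_rot"]); return o,p,R.from_quat(q) if q.size==4 else R.from_matrix(q.reshape(3,3))
def togo(P,yaw):
    """tool pointing down; yaw = direction of tool x mod 180; prints tool-frame shift mm (at the present attitude) and turn about z"""
    o,p,r=st(); d=r.inv().apply(np.array(P)-p)*1000
    best=None
    for k in(0,180):
        a=np.radians(yaw+k); x=np.array([np.cos(a),np.sin(a),0]); z=np.array([0,0,-1.]); t=R.from_matrix(np.c_[x,np.cross(z,x),z])
        w=np.degrees((r.inv()*t).as_rotvec())
        if best is None or np.linalg.norm(w)<np.linalg.norm(best): best=w
    print("clock",round(o["clock"],2),"pos",np.round(p,4),"\nR",np.round(r.as_matrix(),3).tolist(),"\nshift",np.round(d,1),"turn",np.round(best,2),"F",np.round(o["ft_force"],2),"j",np.round(o["joint_pos"],2))
E
python3 - <<'E'
from h import *
f=lambda a:np.array(a)/3.2+[120,105]
w=onplane("top",f([[231,264],[203,373]]),.012)
b=onplane("top",f([[510,255],[460,67]]),.028)
for n,v in(("wedge",w),("bar",b)):
    d=v[0]-v[1]; print(n,np.round(v,3).tolist(),np.linalg.norm(d),np.degrees(np.arctan2(d[1],d[0])))
d=w[0]-w[1]; yaw=np.degrees(np.arctan2(d[1],d[0]))
print(bot.tip_reach,bot.calibration("wrist"))
togo([*(w.mean(0)[:2]-np.array([.08,-.02])),.2],yaw)
E
```

```text
wedge [[0.579, 0.233, 0.012], [0.455, 0.265, 0.012]] 0.12802034470648865 -14.405269287241381
bar [[0.584, -0.085, 0.028], [0.8, -0.031, 0.028]] 0.22320513755671015 -166.11068919863536
0.008 {'K': array([[292.48594628,   0.        , 256.94232453],
       [  0.        , 292.48594628, 193.84095156],
       [  0.        ,   0.        ,   1.        ]]), 'dist_coeffs': array([-0.06804439,  0.        ,  0.        ,  0.        ,  0.        ]), 'position': array([0.14315537, 0.48448562, 0.37296834]), 'orientation': array([0.83252809, 0.53595278, 0.07615343, 0.11769556])}
clock 0.8 pos [0.207  0.4552 0.2131] 
R [[-0.91, 0.414, 0.0], [0.414, 0.91, 0.0], [-0.0, 0.0, -1.0]] 
shift [-286.5  -74.    13.1] turn [  0.     0.   -10.05] F [ 0.57 -0.21 -0.33] j [ 1.14  0.24  0.01  1.34 -0.    1.57]
```

Call:
move_arm --pt "1 -31 -7 9 0 0 0" --pt "1 -31 -7 9 0 0 0" --pt "1 -31 -7 9 0 0 0" --pt "1 -31 -7 9 0 0 0" --pt "1 -31 -7 9 0 0 0" --pt "1 -31 -7 9 0 0 0" --pt "1 -31 -7 9 0 0 0" --pt "1 -31 -7 9 0 0 0" --pt "1 -31 -7 9 0 0 0" --pt "1 -31 -7 9 0 0 0"

```text
clock: 1.63
eef_pos: [0.4614, 0.262, 0.1228]
tool_rot: [0.212, 0.977, 0.0, 0.0]
ft_force: [0.7, 1.5, 0.1]
grip_width: 0.0851
grasp_force: 0.0
```

Call:
move_arm --pt "1 0 0 0 0 0 -5" --pt "1 0 0 0 0 0 -5" --pt "1 0 0 0 0 0 0" --pt "1 0 0 0 0 0 0"

```text
clock: 1.97
eef_pos: [0.4603, 0.263, 0.123]
tool_rot: [0.127, 0.992, -0.0, -0.0]
ft_force: [-0.6, 0.1, 0.6]
grip_width: 0.0854
grasp_force: 0.0
```

Run:
```python
from h import *
cal=bot.calibration("wrist"); im=bot.camera("wrist")
rs=bot.outline_of("wedge","wrist")
for r in rs:
    m=r["pixels"].astype(np.uint8); print(r["conf"],r["rect"])
    c=max(cv2.findContours(m,cv2.RETR_EXTERNAL,cv2.CHAIN_APPROX_NONE)[0],key=cv2.contourArea)
    if r["conf"]>.5: print(cv2.approxPolyDP(c,4,True).reshape(-1,2).tolist())
import pickle; pickle.dump(cal,open("cal1.pkl","wb"))
cv2.imwrite("pics/w1.png",im)
togo([.4695,.261,.12],-14.4)
```

```text
0.82 [84.2, 204.5, 45.2, 78.5]
[[120, 204], [94, 203], [84, 210], [102, 281], [114, 277], [129, 259]]
0.78 [158.2, 6.7, 122.7, 132.6]
[[179, 6], [159, 32], [259, 138], [280, 114]]
0.57 [243.9, 175.8, 34.6, 121.0]
[[273, 177], [245, 181], [252, 293], [276, 291]]
clock 2.07 pos [0.4601 0.2634 0.1233] 
R [[-0.968, 0.251, 0.0], [0.251, 0.968, 0.0], [-0.0, 0.0, -1.0]] 
shift [-9.8  0.   3.3] turn [ 0.01  0.01 -0.11] F [ 0.48 -0.1  -0.31] j [ 0.52  0.35 -0.08  1.14  0.    0.77]
```

View pics/w1.png

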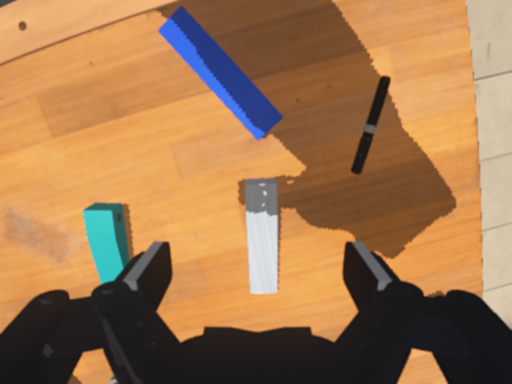

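The wedge lies centred between the open fingers, with its butt at (261,180) and its thin end at (264,292). The blue look-alike and the marker are clear of it.

Run:
```python
from h import *
import pickle; cal=pickle.load(open("cal1.pkl","rb"))
a=onplane("wrist",[[246.5,180],[277,179]],.024,cal); b=onplane("wrist",[[250,293.5],[277,292.5]],.006,cal)
A,B=a.mean(0),b.mean(0); d=B-A; u=d[:2]/np.linalg.norm(d[:2])
print(a,b,np.linalg.norm(d),np.linalg.norm(a[0]-a[1]),np.linalg.norm(b[0]-b[1]))
yaw=np.degrees(np.arctan2(d[1],d[0])); print(yaw)
g=A[:2]+u*.015; print(g)
togo([*g,.012],yaw)
```

```text
[[0.44978118 0.25630004 0.024     ]
 [0.45586129 0.28335589 0.024     ]] [[0.57866599 0.2246494  0.006     ]
 [0.58495641 0.25375992 0.006     ]] 0.13379162019062105 0.02773060397243743 0.02978241160827057
-13.355251405027984
[0.46741559 0.26636314]
clock 2.07 pos [0.4601 0.2634 0.1233] 
R [[-0.968, 0.251, 0.0], [0.251, 0.968, 0.0], [-0.0, 0.0, -1.0]] 
shift [ -6.4   4.7 111.3] turn [ 0.01  0.01 -1.16] F [ 0.48 -0.1  -0.31] j [ 0.52  0.35 -0.08  1.14  0.    0.77]
```

Call:
move_arm --pt "1 -4 1.5 22 0 0 -1" --pt "1 -4 1.5 22 0 0 0" --pt "1 0 0 22 0 0 0" --pt "1 0 0 22 0 0 0" --pt "1 0 0 15 0 0 0" --pt "0.6 0 0 7 0 0 0" --pt "0.6 0 0 0 0 0 0" --pt "0.6 0 0 0 0 0 0"

```text
clock: 2.73
eef_pos: [0.4687, 0.2645, 0.0135]
tool_rot: [0.117, 0.993, 0.0, 0.0]
ft_force: [-0.4, -0.7, 0.5]
grip_width: 0.052
grasp_force: 0.0
```

Call:
move_arm --pt "0.2 0 0 0 0 0 0" --pt "0.2 0 0 0 0 0 0" --pt "0.2 0 0 0 0 0 0" --pt "0.2 0 0 0 0 0 0" --pt "0.2 0 0 0 0 0 0" --pt "0.2 0 0 0 0 0 0"

```text
clock: 3.23
eef_pos: [0.4688, 0.2641, 0.0134]
tool_rot: [0.117, 0.993, 0.0, 0.0]
ft_force: [-0.4, 0.1, -0.2]
grip_width: 0.0172
grasp_force: 0.0
```

Run:
```python
from h import *
im=bot.camera("wrist"); cv2.imwrite("pics/w2.png",im); togo([.4688,.2641,.0134],-13.4)
im=bot.camera("side"); cv2.imwrite("pics/s2.png",cv2.resize(im[190:320,160:350],None,fx=3,fy=3,interpolation=cv2.INTER_CUBIC))
cal=bot.calibration("wrist"); print(cal["position"])
```

```text
clock 3.28 pos [0.4688 0.2641 0.0133] 
R [[-0.973, 0.233, 0.0], [0.233, 0.973, 0.0], [-0.0, 0.0, -1.0]] 
shift [-0.   0.  -0.1] turn [ 0.01  0.01 -0.06] F [-0.86  1.07  0.44] j [ 0.51  0.48 -0.2   0.89 -0.    0.75]
[0.40049714 0.28063708 0.17303517]
```

View pics/w2.png

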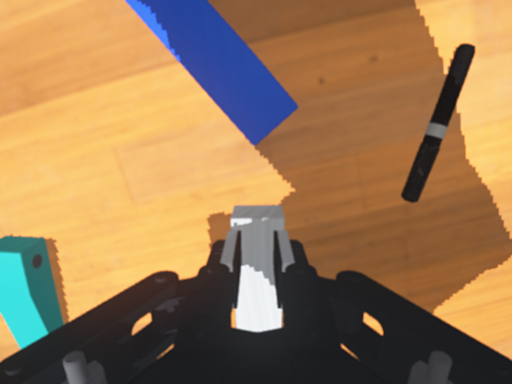

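View pics/s2.png

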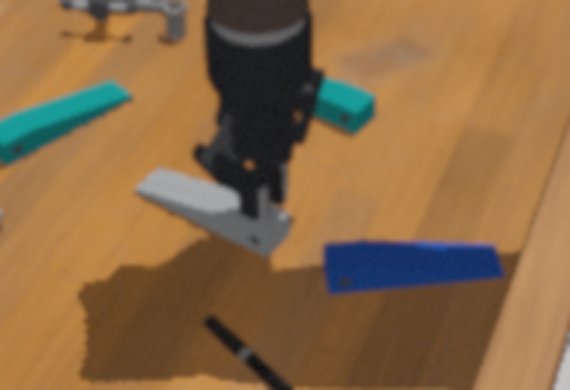

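The side view shows the fingers around the butt of the wedge, but the gripper reads 17 mm and no force. I'll check where the fingertips should appear in the picture.

Run:
```python
from h import *
o,p,r=st(); print(o["grip_width"],o["grasp_force"])
for y in(.0086,.015):
  for z in(.008,-.011,-.03):
    P=[p+r.apply([x,s*y,z]) for s in(-1,1) for x in(-.011,.011)]
    print(y,z,np.round(proj("wrist",P)).tolist(),np.round(proj("side",P[1:3])-[160,190]).tolist())
im=cv2.imread("pics/w2.png"); cv2.imwrite("pics/w2c.png",cv2.resize(im[190:345,180:340],None,fx=3.7,fy=3.7,interpolation=cv2.INTER_CUBIC))
```

```text
0.017097503674263912 0.0
0.0086 0.008 [[243.0, 244.0], [242.0, 211.0], [270.0, 244.0], [271.0, 211.0]] [[94.0, 78.0], [82.0, 79.0]]
0.0086 -0.011 [[241.0, 258.0], [241.0, 222.0], [271.0, 258.0], [272.0, 222.0]] [[94.0, 72.0], [81.0, 72.0]]
0.0086 -0.03 [[239.0, 277.0], [238.0, 237.0], [273.0, 277.0], [274.0, 237.0]] [[94.0, 66.0], [81.0, 66.0]]
0.015 0.008 [[233.0, 244.0], [232.0, 211.0], [280.0, 244.0], [281.0, 211.0]] [[96.0, 76.0], [80.0, 80.0]]
0.015 -0.011 [[230.0, 258.0], [229.0, 222.0], [283.0, 258.0], [284.0, 222.0]] [[95.0, 70.0], [80.0, 74.0]]
0.015 -0.03 [[227.0, 277.0], [225.0, 237.0], [286.0, 277.0], [287.0, 237.0]] [[95.0, 64.0], [79.0, 68.0]]
```

View pics/w2c.png

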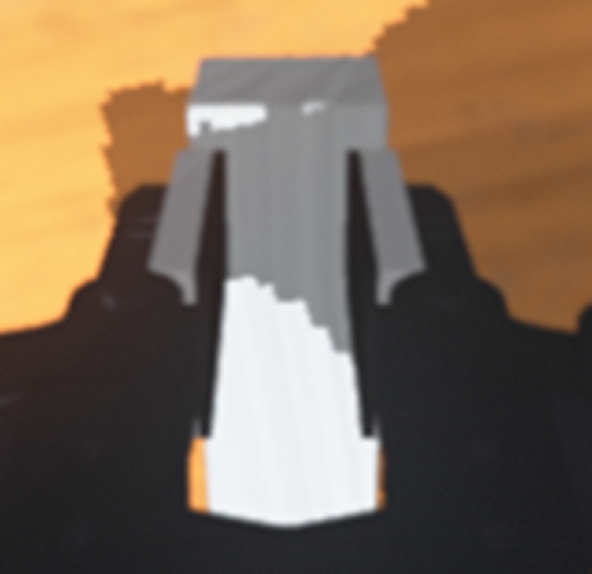

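The pads' tips show at row 230, above the wedge's top face and inside its width. So they closed about 20 mm higher than stated, over the wedge. I'll reopen and lower in small steps while watching the force.

Call:
move_arm --pt "0.65 0 0 0 0 0 0" --pt "0.65 0 0 0 0 0 0" --pt "0.65 0 0 0 0 0 0" --pt "0.65 0 0 0 0 0 0" --pt "0.65 0 0 3 0 0 0" --pt "0.65 0 0 2 0 0 0" --pt "0.65 0 0 0 0 0 0"

```text
clock: 3.92
eef_pos: [0.4682, 0.2638, 0.0074]
tool_rot: [0.117, 0.993, -0.0, -0.0]
ft_force: [0.2, -0.1, 0.1]
grip_width: 0.0556
grasp_force: 0.0
```

Call:
move_arm --pt "0.65 0 0 2 0 0 0" --pt "0.65 0 0 0 0 0 0"

```text
clock: 4.08
eef_pos: [0.4684, 0.2639, 0.0057]
tool_rot: [0.117, 0.993, -0.0, -0.0]
ft_force: [0.6, 0.5, -0.3]
grip_width: 0.0552
grasp_force: 0.0
```

Call:
move_arm --pt "0.65 0 0 2 0 0 0" --pt "0.65 0 0 0 0 0 0"

```text
clock: 4.25
eef_pos: [0.4685, 0.264, 0.0038]
tool_rot: [0.117, 0.993, -0.0, -0.0]
ft_force: [0.5, -0.3, -0.0]
grip_width: 0.0552
grasp_force: 0.0
```

Call:
move_arm --pt "0.65 0 0 2 0 0 0" --pt "0.65 0 0 2 0 0 0" --pt "0.65 0 0 0 0 0 0"

```text
clock: 4.5
eef_pos: [0.4684, 0.2639, -0.0003]
tool_rot: [0.117, 0.993, -0.0, -0.0]
ft_force: [-0.5, -0.3, 0.4]
grip_width: 0.0555
grasp_force: 0.0
```

Call:
move_arm --pt "0.65 0 0 2 0 0 0" --pt "0.65 0 0 2 0 0 0" --pt "0.65 0 0 0 0 0 0"

```text
clock: 4.75
eef_pos: [0.4684, 0.2639, -0.0043]
tool_rot: [0.117, 0.993, -0.0, -0.0]
ft_force: [0.4, 1.0, -0.2]
grip_width: 0.0552
grasp_force: 0.0
```

Run:
```python
from h import *
o,p,r=st(); print(p,o["ft_force"],o["grip_width"])
im=bot.camera("wrist"); a=im[100:384,120:400]
s=bot.camera("side")[215:305,190:290]
cv2.imwrite("pics/c3.png",np.hstack([cv2.resize(a,(392,398)),cv2.resize(s,(398,398),interpolation=cv2.INTER_CUBIC)]))
```

```text
[ 0.46836845  0.26391305 -0.00434412] [ 0.37173142  1.03898252 -0.23613526] 0.055219646915496155
```

View pics/c3.png

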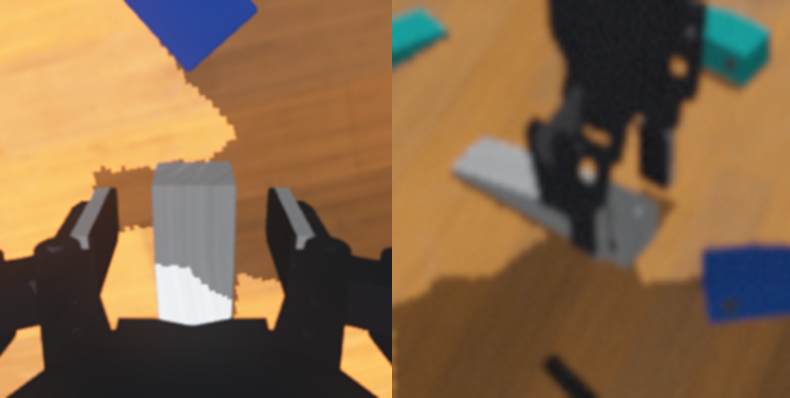

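Now the fingers straddle the wedge, with their tips close to the bench. I'll close.

Call:
move_arm --pt "0.2 0 0 0 0 0 0" --pt "0.2 0 0 0 0 0 0" --pt "0.2 0 0 0 0 0 0" --pt "0.2 0 0 0 0 0 0" --pt "0.2 0 0 0 0 0 0" --pt "0.2 0 0 0 0 0 0"

```text
clock: 5.35
eef_pos: [0.4689, 0.2644, -0.0035]
tool_rot: [0.117, 0.993, 0.0, 0.0]
ft_force: [-1.6, 1.3, 4.3]
grip_width: 0.0284
grasp_force: 59.9
```

Call:
move_arm --pt "0.2 0 0 -10 0 0 0" --pt "0.2 0 0 -25 0 0 0" --pt "0.2 0 0 -30 0 0 0" --pt "0.2 0 0 0 0 0 0"

```text
clock: 5.68
eef_pos: [0.4716, 0.2656, 0.066]
tool_rot: [0.117, 0.993, 0.002, 0.003]
ft_force: [2.1, 0.3, -3.4]
grip_width: 0.0283
grasp_force: 60.0
```

Call:
move_arm --pt "0.2 -4 -20 0 0 0 0" --pt "0.2 -8 -40 0 0 0 0" --pt "0.2 -8 -41 0 0 0 0" --pt "0.2 -8 -41 0 0 0 0" --pt "0.2 -8 -41 0 0 0 0" --pt "0.2 -8 -41 0 0 0 0" --pt "0.2 -7 -41 0 0 0 0" --pt "0.2 -7 -41 0 0 0 0" --pt "0.2 -6 -41 0 0 0 0" --pt "0.2 -4 -31 0 0 0 0"

```text
clock: 6.52
eef_pos: [0.4452, -0.1219, 0.0603]
tool_rot: [0.118, 0.993, -0.001, -0.001]
ft_force: [1.1, 0.4, -2.9]
grip_width: 0.0279
grasp_force: 60.2
```

Call:
move_arm --pt "0.2 0 0 0 0 0 -5.5" --pt "0.2 0 0 0 0 0 -5.5" --pt "0.2 0 0 0 0 0 -5.5" --pt "0.2 0 0 0 0 0 -5.5" --pt "0.2 0 0 0 0 0 -5.3" --pt "0.2 0 0 10 0 0 0" --pt "0.2 0 0 10 0 0 0" --pt "0.2 0 0 0 0 0 0" --pt "0.2 0 0 0 0 0 0"

```text
clock: 7.27
eef_pos: [0.4453, -0.1187, 0.04]
tool_rot: [-0.12, 0.993, 0.001, -0.002]
ft_force: [-0.9, 0.1, -3.7]
grip_width: 0.0279
grasp_force: 60.5
```

Run:
```python
from h import *
im=bot.camera("top"); togo([.447,-.119,.04],13.9)
a=cv2.resize(im[110:250,220:360],(600,600),interpolation=cv2.INTER_CUBIC); cv2.imwrite("pics/t4.png",a)
cv2.imwrite("pics/t4raw.png",im)
```

```text
clock 7.32 pos [ 0.4461 -0.1188  0.0406] 
R [[-0.971, -0.239, -0.002], [-0.239, 0.971, 0.0], [0.002, 0.001, -1.0]] 
shift [-0.9 -0.4  0.6] turn [ 0.04 -0.1  -0.06] F [ 0.33  0.19 -3.88] j [-0.26  0.32 -0.37  0.88 -0.   -0.5 ]
```

View pics/t4.png

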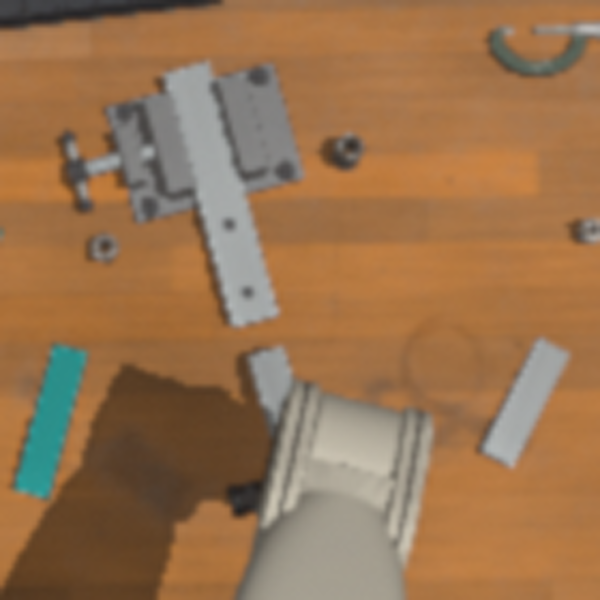

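The wedge tip is at about (267,351) in the crop, just short of the bar's free end at (254,318) and roughly in line. I'll work out the offsets.

Run:
```python
from h import *
f=lambda a:np.array(a)*140/600+[220,110]
b=onplane("top",f([[230,325],[278,311],[208,62],[163,77]]),.028)
w=onplane("top",f([[248,355],[285,347]]),.0495); l=onplane("top",f([[272,420]]),.052)
e=(b[0]+b[1])/2; k=(b[2]+b[3])/2; d=(k-e)[:2]; L=np.linalg.norm(d); d/=L; n=np.array([-d[1],d[0]])
print("end",e,"dir",np.degrees(np.arctan2(d[1],d[0])),L,[np.degrees(np.arctan2(*(b[j]-b[i])[1::-1])) for i,j in((0,3),(1,2))])
t=w.mean(0)[:2]; print("tip",t,"along",(t-e[:2])@d,"lat",(t-e[:2])@n, "width",np.linalg.norm(w[0]-w[1]))
v=(w[0]-l[0])[:2]; print("left edge dir",np.degrees(np.arctan2(v[1],v[0])), "edge dir n",[ (x[:2]-e[:2])@n for x in (w[0],w[1],l[0])])
q=b[1]-b[0];print("bar end width",np.linalg.norm(q))
_,p,r=st(); print("tcp lat",(p[:2]-e[:2])@n,"along",(p[:2]-e[:2])@d)
```

```text
end [ 0.5854217  -0.08433334  0.028     ] dir 14.404517790991942 0.22083318245273043 [np.float64(14.178670086465232), np.float64(14.62874222925221)]
tip [ 0.55540817 -0.09340637] along -0.03132708249478008 lat -0.001321449902995323 width 0.03145854674659588
left edge dir 19.143558767954985 edge dir n [np.float64(0.014387910545151851), np.float64(-0.017030810351142484), np.float64(0.00962771650612637)]
bar end width 0.042173437634302625
tcp lat 0.0012590889216861259 along -0.14355242116507308
```

Call:
move_arm --pt "0.2 0 0 10 0 0 -0.7" --pt "0.2 0 0 10 0 0 0" --pt "0.2 0 0 10 0 0 0" --pt "0.2 0 0 9 0 0 0" --pt "0.2 0 0 2 0 0 0" --pt "0.2 0 0 0 0 0 0" --pt "0.2 0 0 0 0 0 0"

```text
clock: 7.9
eef_pos: [0.4472, -0.119, 0.0004]
tool_rot: [-0.127, 0.992, -0.0, 0.0]
ft_force: [0.4, -0.9, -3.9]
grip_width: 0.0283
grasp_force: 60.5
```

Call:
move_arm --pt "0.2 0 0 1 0 0 0" --pt "0.2 0 0 0 0 0 0" --pt "0.2 0 0 0 0 0 0"

```text
clock: 8.15
eef_pos: [0.4473, -0.1191, -0.0005]
tool_rot: [-0.127, 0.992, -0.0, 0.0]
ft_force: [0.6, -0.1, -3.8]
grip_width: 0.028
grasp_force: 60.5
```

Call:
move_arm --pt "0.2 0 0 1 0 0 0" --pt "0.2 0 0 0 0 0 0" --pt "0.2 0 0 0 0 0 0"

```text
clock: 8.4
eef_pos: [0.4469, -0.119, -0.0019]
tool_rot: [-0.127, 0.992, -0.0, 0.0]
ft_force: [0.3, 0.0, -4.7]
grip_width: 0.028
grasp_force: 60.5
```

Call:
move_arm --pt "0.2 0 0 1 0 0 0" --pt "0.2 0 0 0 0 0 0" --pt "0.2 0 0 0 0 0 0"

```text
clock: 8.65
eef_pos: [0.447, -0.119, -0.0028]
tool_rot: [-0.127, 0.992, -0.0, 0.0]
ft_force: [0.1, -0.6, -3.1]
grip_width: 0.0283
grasp_force: 60.6
```

Call:
move_arm --pt "0.2 0 0 0.7 0 0 0" --pt "0.2 0 0 0 0 0 0" --pt "0.2 0 0 0 0 0 0"

```text
clock: 8.9
eef_pos: [0.447, -0.119, -0.0034]
tool_rot: [-0.127, 0.992, -0.0, 0.0]
ft_force: [-1.2, -0.7, -1.5]
grip_width: 0.0281
grasp_force: 60.8
```

Call:
move_arm --pt "0.45 0 0 0 0 0 0" --pt "0.45 0 0 0 0 0 0" --pt "0.45 0 0 0 0 0 0" --pt "0.2 0 0 0 0 0 0" --pt "0.2 0 0 0 0 0 0" --pt "0.2 0 0 0 0 0 0" --pt "0.2 0 0 0 0 0 0"

```text
clock: 9.48
eef_pos: [0.4475, -0.119, -0.003]
tool_rot: [-0.127, 0.992, -0.0, 0.001]
ft_force: [0.6, 0.8, 5.2]
grip_width: 0.0282
grasp_force: 59.6
```

Run:
```python
from h import *
im=bot.camera("top"); a=cv2.resize(im[150:230,240:340],(800,640)[:2],interpolation=cv2.INTER_CUBIC)[:600]; cv2.imwrite("pics/t5.png",a)
togo([.447,-.119,-.0034],14.3)
```

```text
clock 9.53 pos [ 0.4474 -0.119  -0.003 ] 
R [[-0.968, -0.251, 0.001], [-0.251, 0.968, -0.0], [-0.001, -0.0, -1.0]] 
shift [0.4 0.1 0.4] turn [-0.02  0.07  0.25] F [-0.88  0.5   5.9 ] j [-0.26  0.39 -0.42  0.76  0.   -0.51]
```

View pics/t5.png

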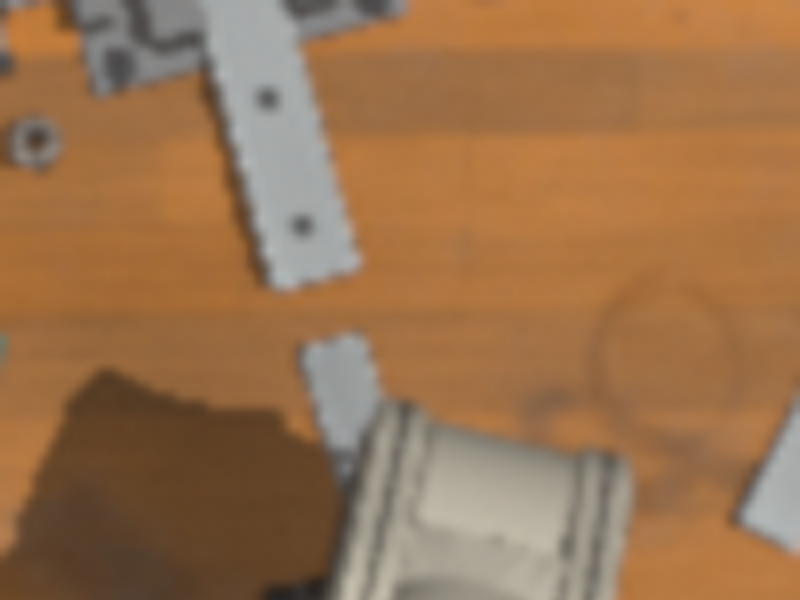

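The tip's corners are at (302,345) and (365,333), and the bar end's corners at (275,290) and (360,267). It looks in line.

Run:
```python
from h import *
f=lambda a:np.array(a)/8+[240,150]
for zb in(.024,.032):
    b=onplane("top",f([[275,290],[360,267],[208,60],[300,30]]),zb)
    e=(b[0]+b[1])/2; d=(b[2]-b[0]+b[3]-b[1])[:2]; print([np.degrees(np.arctan2(*(b[i+2]-b[i])[1::-1])) for i in(0,1)])
    d=np.array([np.cos(np.radians(14.4)),np.sin(np.radians(14.4))]); n=np.array([-d[1],d[0]])
    w=onplane("top",f([[302,345],[365,333]]),.006); l=onplane("top",f([[340,470],[383,400]]),[.012,.010])
    print([(np.round((x[:2]-e[:2])@n*1000,1),np.round((x[:2]-e[:2])@d*1000,1)) for x in(*b,*w,*l)])
```

```text
[np.float64(15.294564371569026), np.float64(13.14541613506267)]
[(np.float64(19.9), np.float64(-0.0)), (np.float64(-19.9), np.float64(0.0)), (np.float64(21.6), np.float64(109.4)), (np.float64(-22.4), np.float64(111.8)), (np.float64(13.7), np.float64(-25.9)), (np.float64(-15.5), np.float64(-28.1)), (np.float64(12.4), np.float64(-85.8)), (np.float64(-15.0), np.float64(-60.1))]
[np.float64(15.294564371569018), np.float64(13.145416135062696)]
[(np.float64(19.8), np.float64(-0.0)), (np.float64(-19.8), np.float64(0.0)), (np.float64(21.5), np.float64(108.9)), (np.float64(-22.3), np.float64(111.3)), (np.float64(13.2), np.float64(-25.2)), (np.float64(-16.0), np.float64(-27.4)), (np.float64(11.9), np.float64(-85.1)), (np.float64(-15.5), np.float64(-59.3))]
```

Call:
move_arm --pt "0.2 -2 1 -0.3 0 0 0" --pt "0.2 -6 0 0 0 0 0" --pt "0.2 -8 0 0 0 0 0" --pt "0.2 -8 0 0 0 0 0" --pt "0.2 -8 0 0 0 0 0" --pt "0.2 -8 0 0 0 0 0" --pt "0.2 -4 0 0 0 0 0" --pt "0.2 -2 0 0 0 0 0" --pt "0.2 -2 0 0 0 0 0" --pt "0.2 -2 0 0 0 0 0"

```text
clock: 10.37
eef_pos: [0.493, -0.106, -0.003]
tool_rot: [-0.126, 0.992, -0.0, -0.002]
ft_force: [-6.0, -2.1, 10.2]
grip_width: 0.0278
grasp_force: 60.3
```

Call:
move_arm --pt "0.2 -2 0 0 0 0 0" --pt "0.2 -2 0 0 0 0 0" --pt "0.2 -2 0 0 0 0 0"

```text
clock: 10.62
eef_pos: [0.4988, -0.1045, -0.003]
tool_rot: [-0.126, 0.992, -0.0, -0.002]
ft_force: [-6.8, -1.5, 10.1]
grip_width: 0.0281
grasp_force: 60.2
```

Call:
move_arm --pt "0.2 -2 0 0 0 0 0" --pt "0.2 -2 0 0 0 0 0"

```text
clock: 10.78
eef_pos: [0.5027, -0.1034, -0.003]
tool_rot: [-0.126, 0.992, -0.0, -0.002]
ft_force: [-6.4, -2.0, 9.8]
grip_width: 0.0279
grasp_force: 60.2
```

Call:
move_arm --pt "0.2 -1 0 -0.5 0 0 0" --pt "0.2 -2 0 -0.3 0 0 0" --pt "0.2 -2 0 0 0 0 0"

```text
clock: 11.03
eef_pos: [0.509, -0.1015, -0.0029]
tool_rot: [-0.127, 0.992, 0.0, -0.001]
ft_force: [-2.9, -1.1, 1.3]
grip_width: 0.0279
grasp_force: 59.4
```

Call:
move_arm --pt "0.2 -2 0 0 0 0 0" --pt "0.2 -2 0 0 0 0 0"

```text
clock: 11.2
eef_pos: [0.5134, -0.1004, -0.0029]
tool_rot: [-0.127, 0.992, 0.0, -0.0]
ft_force: [-0.7, -0.6, -2.7]
grip_width: 0.0281
grasp_force: 59.2
```

Call:
move_arm --pt "0.2 -2 0 0.2 0 0 0" --pt "0.2 -2 0 0 0 0 0" --pt "0.2 -2 0 0 0 0 0"

```text
clock: 11.45
eef_pos: [0.5195, -0.099, -0.0029]
tool_rot: [-0.127, 0.992, 0.0, 0.0]
ft_force: [-1.2, -0.9, -1.7]
grip_width: 0.0281
grasp_force: 59.2
```

Call:
move_arm --pt "0.2 -2 0 0 0 0 0" --pt "0.2 -2 0 0 0 0 0"

```text
clock: 11.62
eef_pos: [0.5234, -0.098, -0.0029]
tool_rot: [-0.127, 0.992, 0.0, 0.0]
ft_force: [-0.0, -0.5, -2.9]
grip_width: 0.0279
grasp_force: 59.2
```

Call:
move_arm --pt "0.2 -2 0 0 0 0 0" --pt "0.2 -2 0 0 0 0 0"

```text
clock: 11.78
eef_pos: [0.5272, -0.097, -0.0028]
tool_rot: [-0.127, 0.992, 0.0, -0.0]
ft_force: [-0.4, -0.7, -2.3]
grip_width: 0.0282
grasp_force: 59.2
```

Call:
move_arm --pt "0.2 -2 0 0.1 0 0 0" --pt "0.2 -2 0 0 0 0 0"

```text
clock: 11.95
eef_pos: [0.531, -0.096, -0.0029]
tool_rot: [-0.127, 0.992, 0.0, -0.0]
ft_force: [-0.1, -0.3, -2.3]
grip_width: 0.028
grasp_force: 59.2
```

Call:
move_arm --pt "0.2 -2 0 0 0 0 0" --pt "0.2 -2 0 0 0 0 0"

```text
clock: 12.12
eef_pos: [0.5349, -0.0951, -0.0028]
tool_rot: [-0.127, 0.992, -0.0, 0.0]
ft_force: [-1.1, -0.8, -2.4]
grip_width: 0.028
grasp_force: 59.2
```

Call:
move_arm --pt "0.2 -2 0 0 0 0 0" --pt "0.2 -1 0 0 0 0 0"

```text
clock: 12.28
eef_pos: [0.538, -0.0943, -0.0028]
tool_rot: [-0.127, 0.992, -0.0, 0.0]
ft_force: [-1.0, -0.1, -2.9]
grip_width: 0.028
grasp_force: 59.3
```

Call:
move_arm --pt "0.2 -2 0 0 0 0 0" --pt "0.2 -1 0 0 0 0 0"

```text
clock: 12.45
eef_pos: [0.5408, -0.0935, -0.0028]
tool_rot: [-0.127, 0.992, -0.0, 0.0]
ft_force: [-0.7, 0.1, -3.1]
grip_width: 0.0276
grasp_force: 59.3
```

Call:
move_arm --pt "0.2 -1 0 0.1 0 0 0" --pt "0.2 -1 0 0 0 0 0"

```text
clock: 12.62
eef_pos: [0.5425, -0.0931, -0.0029]
tool_rot: [-0.127, 0.992, -0.0, -0.0]
ft_force: [-1.0, -0.6, -1.9]
grip_width: 0.0282
grasp_force: 59.3
```

Call:
move_arm --pt "0.2 -1 0 0 0 0 0" --pt "0.2 -1 0 0 0 0 0"

```text
clock: 12.78
eef_pos: [0.5433, -0.0928, -0.0029]
tool_rot: [-0.126, 0.992, -0.0, -0.001]
ft_force: [-4.7, -1.8, 1.1]
grip_width: 0.028
grasp_force: 59.7
```

Call:
move_arm --pt "0.2 -1 0 0 0 0 0" --pt "0.2 -1 0 0 0 0 0"

```text
clock: 12.95
eef_pos: [0.5438, -0.0927, -0.003]
tool_rot: [-0.126, 0.992, -0.0, -0.002]
ft_force: [-9.2, -1.8, 5.8]
grip_width: 0.0284
grasp_force: 60.1
```

Call:
move_arm --pt "0.2 -1 0 0 0 0 0" --pt "0.2 -1 0 0 0 0 0"

```text
clock: 13.12
eef_pos: [0.5442, -0.0925, -0.003]
tool_rot: [-0.126, 0.992, -0.001, -0.004]
ft_force: [-12.6, -2.5, 7.8]
grip_width: 0.0281
grasp_force: 60.4
```

Call:
move_arm --pt "0.2 -1 0 -0.2 0 0 0" --pt "0.2 -1 0 -0.2 0 0 0" --pt "0.2 0 0 0 0 0 0"

```text
clock: 13.37
eef_pos: [0.5447, -0.0923, -0.003]
tool_rot: [-0.126, 0.992, -0.001, -0.005]
ft_force: [-12.9, -3.1, 7.3]
grip_width: 0.0281
grasp_force: 60.4
```

Call:
move_arm --pt "0.2 -1 0 -0.1 0 0 0" --pt "0.2 -1 0 0 0 0 0"

```text
clock: 13.53
eef_pos: [0.5449, -0.0922, -0.003]
tool_rot: [-0.126, 0.992, -0.001, -0.007]
ft_force: [-18.4, -5.4, 11.7]
grip_width: 0.0278
grasp_force: 60.8
```

Call:
move_arm --pt "0.2 -1 0 -0.2 0 0 0" --pt "0.2 -0.5 0 -0.1 0 0 0" --pt "0.2 0 0 0 0 0 0"

```text
clock: 13.78
eef_pos: [0.5452, -0.0921, -0.0029]
tool_rot: [-0.125, 0.992, -0.001, -0.008]
ft_force: [-18.6, -6.1, 10.8]
grip_width: 0.028
grasp_force: 60.7
```

Call:
move_arm --pt "0.2 -1 0 -0.2 0 0 0" --pt "0.2 -0.5 0 0 0 0 0"

```text
clock: 13.95
eef_pos: [0.5454, -0.092, -0.003]
tool_rot: [-0.125, 0.992, -0.001, -0.009]
ft_force: [-21.3, -6.8, 12.8]
grip_width: 0.0281
grasp_force: 60.9
```

Call:
move_arm --pt "0.2 2 0 0 0 0 0" --pt "0.2 2 0 0 0 0 0" --pt "0.2 0 0 0 0 0 0"

```text
clock: 14.2
eef_pos: [0.5456, -0.092, -0.0029]
tool_rot: [-0.126, 0.992, -0.0, -0.005]
ft_force: [-10.6, -2.6, 2.5]
grip_width: 0.028
grasp_force: 59.9
```

Call:
move_arm --pt "0.6 0 0 0 0 0 0" --pt "0.6 0 0 0 0 0 0" --pt "0.6 0 0 0 0 0 0" --pt "0.6 0 0 0 0 0 0" --pt "0.6 0 0 0 0 0 0"

```text
clock: 14.62
eef_pos: [0.5523, -0.0907, -0.0014]
tool_rot: [-0.127, 0.992, -0.0, 0.001]
ft_force: [0.6, -0.1, 0.4]
grip_width: 0.0511
grasp_force: 0.0
```

Call:
move_arm --pt "0.6 0 0 -10 0 0 0" --pt "0.6 0 0 -20 0 0 0" --pt "0.6 10 0 -30 0 0 0" --pt "0.6 40 0 -30 0 0 0" --pt "0.6 40 0 -30 0 0 0" --pt "0.6 40 0 -10 0 0 0" --pt "0.6 40 0 0 0 0 0" --pt "0.6 40 0 0 0 0 0" --pt "0.6 20 0 0 0 0 0" --pt "0.6 0 0 0 0 0 0"

```text
clock: 15.45
eef_pos: [0.3372, -0.1452, 0.1187]
tool_rot: [-0.125, 0.992, 0.0, -0.001]
ft_force: [0.2, -0.3, 0.3]
grip_width: 0.0509
grasp_force: 0.0
```

Run:
```python
from h import *
t=bot.camera("top"); s=bot.camera("side"); o=bot.get_obs(); print(o["clock"],o["eef_pos"],o["ft_force"])
a=cv2.resize(t[150:220,245:315],(400,400),interpolation=cv2.INTER_CUBIC); b=cv2.resize(s[140:210,200:270],(400,400),interpolation=cv2.INTER_CUBIC)
cv2.imwrite("pics/f.png",np.hstack([a,b]))
```

```text
15.55 [ 0.34188248 -0.14569956  0.11922946] [ 0.62758693  0.9665537  -0.23396383]
```

View pics/f.png

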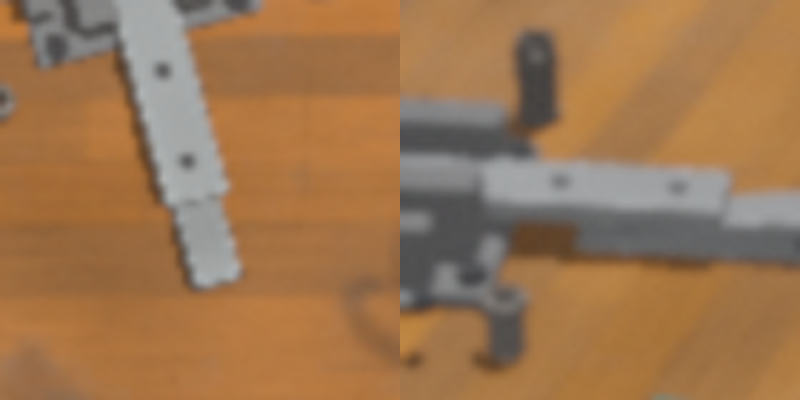

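The wedge lies flat and in line under the bar, centred to about 0.5 mm, with the arm clear of everything. I'll hand it in.

```bash
python3 -c "
from workcell import bot
print(bot.job_done())"
```

```text
the job is handed in; nothing more can be done
None
```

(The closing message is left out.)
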